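# Set the balcony row in order

### The arm

A 6-joint arm with a two-finger parallel gripper is mounted at the origin on the work surface. World frame = base frame: x ahead of the robot, y to its left, z up, the work surface at z = 0. Lengths are in m, angles in rad, forces in N, time in s.
With the tool pointing down it reaches from about 0.35 to 0.975 m from the base axis. Payload 4.9 kg.
Tool frame: the origin (TCP) lies midway between the tips of the shut fingers; the grasp point (between the pads) lies 19 mm behind it; z points along the fingers, y is the direction in which the jaws open and shut (so a half turn about z gives the same grasp; the last joint's range is limited). The gripper opens to 85 mm and grips with 20 to 120 N. Pads are 22 mm wide; open, the fingers measure 114 mm over their backs; the gripper's body (76 mm by 85 mm) begins 54 mm behind the grasp point. The pads swing forward as they close: fully open they stand 13 mm farther back than shut.
Start: joints at [-1.33, 0.053, 1.613, -0, 1.476, -0.119], TCP at [0.22, -0.585, 0.231] pointing down, gripper open.
Joint ranges: [-3.01, 3.01], [-1.01, 2.22], [0.06, 2.58], [-1.02, 4.17], [0.09, 2.62], [-3.14, 3.14]. Speed limits (rad/s): [2.57, 2.57, 3.14, 3.14, 3.14, 3.14].

### API

Orientations are given as a unit quaternion [w, x, y, z].
In Python, from plant import state, grab_frame, camera_params, job_done, boxes_of gives the robot as it stands.
- The arm moves only by the tool step_arm, never from a script. Its argument "steps" is a list of rows, each a list of 4 numbers: the shift along the tool's x, y, z in mm, then the turn about the tool's z in degrees. A call has 1 to 8 rows; each row shifts and turns the pose as measured when the row begins, along the tool's axes as they then stand; what a row does not reach is not made up. A row lasts 1/10 s, in which the tool goes at most 50 mm and 8.59 degrees, less where a joint would pass 70% of its speed; a pose out of reach is approached as far as the arm can. A call is refused whole if a number of a shift passes 50 or a number of a turn 8.59, either way. A call with a gripper value outside its range is refused whole. "claw" is the opening in per cent of the stroke, from 0 (shut) to 100 (fully open), set as the call begins (left out, the last holds). The fingers move at their own pace and stop on an object; the grip force is fixed at half the most. Time passes only in rows, so rows that do not move let the fingers close. It gives the time, the measured TCP pose, the force and the opening at its end, in the units of the state.
- state(): the state, without advancing time (a new reading comes with each control period).
- grab_frame(name): name is "scene" or "top" or "wrist"; returns (picture, depth): 384x512x3 uint8, red, green, blue; 384x512 float32, m along the optical axis (not along the pixel's ray), 0 where there is no reading.
- camera_params(name): a dict with "mtx" (3x3 intrinsics, pixels), "extrinsics" (4x4, takes a point from camera to world coordinates); the wrist camera has in their place "T_tool_cam" (4x4, takes a point from camera to tool coordinates, whose origin is the TCP and whose axes are the flange's). Camera axes: x right, y down, z forward; pixel columns grow to the right and rows downward; lengths in m; the calibration is good to about 2 mm. A picture is of the moment at which its call begins: read the wrist's pose just before it. camera_params takes no time and is no camera call.
- job_done(): hands the job in, once; it reports no verdict.
Trained networks look in the newest picture that a camera, given by its name, has taken for a name from the list of things; names that differ only in an ending like _2 or _b are one class to them, and where a whole thing is asked for, a point or a joint stands for the part that bears it (a point fixed in the world has none). Each returns a list of dicts, best first, with "p" (0 to 1); they miss things now and then, are a little off and sometimes report something else, mostly with a low value. They report only what shows in the picture. A call takes as long as a camera call. They do not tell look-alikes from the thing itself.
- boxes_of(camera, label): "box" ([left, top, width, height] in pixels, round what is visible of it).
The state is a dict: "time": time; "joint_pos": joint angles; "joint_vel": joint speeds; "joint_efforts": joint torques, N m; "tool_pos": TCP position; "tool_rot": TCP orientation; "contact_force": force on the tool from outside, world axes, zero at the start; "ft_torque": the same for the moment, N m; "gripper_width": opening from 0.0 (shut) to 1.0 (fully open).
Only numpy, scipy, OpenCV 4.12 (cv2) and the standard library are available. Lean on these libraries where they do the work, as an engineer would, in place of code of your own. Each camera call takes 0.05 s, during which the arm holds its last target. There are 200 camera calls.

### The job

Put the row on the balcony table back in order: stand the green planter upright in the middle of its saucer; lay the cork coaster midway on the straight line between the saucer and the blue basket, and stand the steel bottle upright on the middle of the coaster; put the spring clip in the basket; and lay the wooden shoe horn flat about 5 cm in front of the basket (the robot's side), centred on the basket and parallel to its front edge, with its handle end pointing to the side where the saucer is. Leave the tin and the shoe brush where they are, and tip nothing over on the way.

Things in the scene. Friction and masses are not known exactly. Their poses are not given: they have to be found in the camera images.
- basket: Target, fixed. Small blue plastic basket, open on top: 120 mm along its x, 110 mm along its y, 50 mm high, walls and floor 5 mm thick. Origin: centre of its underside, on the table. Its front face looks to its -x, the robot's side (yaw within 0.12 rad). Saucer and tin stand one on its +y, the other on its -y side, on its y axis.
- saucer: Target, fixed. Round terracotta saucer, 110 mm across the rim (98 mm at the foot), 12 mm high, flat floor 5 mm above the table, rim wall 4 mm. Origin: centre of its underside. Its centre lies 200 to 215 mm from the basket's centre.
- planter: Loose, 0.18 to 0.35 kg. Empty green ceramic planter, a round pot open on top, upright: 60 mm across the foot, 64 mm at the rim, 70 mm high, wall 4 mm. Origin: centre of its underside.
- coaster: Loose, 40 g. Round cork coaster lying flat, 64 mm across, 10 mm thick. Origin: centre of its underside.
- bottle: Loose, 0.2 to 0.42 kg. Stainless steel bottle standing upright: body 58 mm across up to 118 mm, shoulder tapering to 138 mm, then a round dark steel cap 40 mm across from 138 to 170 mm (its top): grip it firmly there, about 30 N, or a full-weight bottle can swing. Origin: centre of its underside.
- clip: Loose, 50 g, rigid. Black plastic spring clip lying flat, 72 mm long along its x, 20 mm high. At its middle a pivot block, 22 mm along x and 34 mm wide along y, has parallel sides: grip it there, across y. The two arms stay within its width and come together at the +x end. Origin: centre of its underside, under the pivot block.
- horn: Loose, 60 g. Flat wooden shoe horn, 160 mm long along its x. Handle: a bar 16 mm wide, 12 mm thick from the end at x = -80 mm to x = -7 mm; from there the blade flares evenly to 37 mm wide, 10 then 8 mm thick, round end at x = +80 mm. Origin: middle of its length, on its underside. Starts with the blade pointing away from the robot, within 0.4 rad.
- horn_handle (a point): The handle end of the shoe horn (its narrow end), at mid thickness, 80 mm from the horn's origin.
- tin: Bystander, loose, 0.5 kg: a white paint tin with a metal lid, 76 mm across, 67 mm high. Origin: centre of its underside. Leave it.
- brush: Bystander, loose, 0.2 kg: a shoe brush lying bristles down, 150 mm along its x, 44 mm wide, 48 mm high. Origin: centre of its underside. Leave it.
Things that resemble listed ones, but are neither listed nor needed, are in the scene too. Several things have the shape of the clip; the one meant has the colours described above.

How it is judged:
At the end, for the whole second after the job is handed in: Planter within 12 mm of saucer centre, bottle within 12 mm of coaster centre, both upright; coaster within 15 mm of the row line, under 120 mm from basket and saucer; clip in basket; horn flat, 30-85 mm in front, centred to 20 mm, parallel to 0.2 rad, handle on saucer side; all at rest (horizontal distance between planter and saucer below 0.012 m and height (world z) of planter between 0.001 and 0.01 m and angle between each of planter, coaster, bottle's own z axis and vertical below 0.1 rad and horizontal distance between coaster and basket below 0.12 m and horizontal distance between coaster and saucer below 0.12 m and x of coaster in the frame of basket between -0.015 and 0.015 m and height (world z) of coaster below 0.004 m and horizontal distance between bottle and coaster below 0.012 m and height (world z) of bottle between 0.006 and 0.014 m and x of clip in the frame of basket between -0.055 and 0.055 m and y of clip in the frame of basket between -0.05 and 0.05 m and height (world z) of clip below 0.045 m and x of horn in the frame of basket between -0.145 and -0.09 m and y of horn in the frame of basket between -0.02 and 0.02 m and angle between the x axis of horn and the y axis of basket, either way round below 0.2 rad and horizontal distance between horn_handle and saucer below 0.24 m and height (world z) of horn below 0.008 m and angle between horn's own z axis and vertical below 0.15 rad and linear speed of each of coaster, bottle, planter, clip, horn below 0.02 m/s); the robot touches nothing.
It fails at once if the tin is moved by more than 30 mm or tipped (distance of tin from where it was at the start of the episode above 0.03 m or angle between tin's own z axis and vertical above 0.5 rad).
It fails at once if the shoe brush is moved by more than 30 mm (distance of brush from where it was at the start of the episode above 0.03 m).
It fails at once if the bottle or the planter is tipped over (angle between any of bottle, planter's own z axis and vertical above 0.6 rad).
It also fails if it takes over 131 s, if anything falls off the work surface, if the arm or the gripper's body presses on something with over 40 N, if the wrist force passes 120 N, or if a joint passes its speed limit or range.

## Working session

There is one attempt and no reset: what is moved stays moved. The work goes in short steps, Python scripts to look and compute and a tool call to move; the robot and the scene stay as the last step left them, time stands still between calls to the robot, and variables do not carry over. Pictures are saved under pics/ and viewed, about 12 in all and at most 16, crops included, and the job is handed in when it is done.

Besides the shell and the picture viewer there is one more tool, called as name(argument=value, ...) on one line, values as JSON. step_arm: Moves the arm, as the interface text tells. Its arguments: {"type":"object","properties":{"steps":{"type":"array"},"claw":{"type":"number"}},"required":["steps"]}

```bash
mkdir -p pics; python3 - <<'E'
from plant import *
import cv2,numpy as np
print(state())
for c in ("top","scene"):
    im,d=grab_frame(c); cv2.imwrite(f"pics/{c}0.png",cv2.cvtColor(im,cv2.COLOR_RGB2BGR)); np.save(f"pics/{c}0.npy",d)
    P=camera_params(c); print(c,P)
    for l in "basket saucer planter coaster bottle clip horn tin brush".split():
        print(l,[(np.round(b['box']).astype(int).tolist(),round(b['p'],2)) for b in boxes_of(c,l)][:5])
print(camera_params("wrist"))
E
```

```text
{'time': 0.0, 'joint_pos': array([-1.32997999e+00,  5.33471690e-02,  1.61430435e+00, -9.21778954e-07,
        1.47600811e+00, -1.19035143e-01]), 'joint_vel': array([-0.00010936,  0.00016248, -0.00116981, -0.00033227, -0.00031323,
       -0.00081924]), 'joint_efforts': array([-2.99965352e-03, -3.93679476e+01, -3.70176888e+01, -4.23444826e-04,
        6.96271862e-03, -1.79514200e-05]), 'tool_pos': array([ 0.21991285, -0.58435999,  0.23006285]), 'tool_rot': array([-1.03154239e-03,  9.83856452e-01,  1.78956460e-01, -6.33486012e-05]), 'contact_force': array([0.38489694, 0.19840237, 0.59440699]), 'ft_torque': array([ 0.01689593,  0.02881251, -0.03665492]), 'gripper_width': 1.0005482656252926}
top {'mtx': array([[361.07703483,   0.        , 255.51209405],
       [  0.        , 361.07703483, 191.22948499],
       [  0.        ,   0.        ,   1.        ]]), 'extrinsics': array([[ 0.02699338, -0.99564322,  0.08925214,  0.41886608],
       [-0.99958828, -0.02601543,  0.01210261, -0.05985299],
       [-0.00972795, -0.08954208, -0.99593553,  1.03150255],
       [ 0.        ,  0.        ,  0.   
[... 1018 characters left out ...]
, 26, 73], 0.68)]
clip [([232, 129, 22, 11], 0.78), ([198, 135, 21, 12], 0.58)]
horn [([218, 171, 43, 18], 0.77)]
tin [([240, 255, 45, 52], 0.87)]
brush [([123, 124, 56, 26], 0.78)]
{'mtx': array([[295.20600231,   0.        , 251.68879745],
       [  0.        , 295.20600231, 193.33058914],
       [  0.        ,   0.        ,   1.        ]]), 'T_tool_cam': array([[ 2.18732876e-04, -9.58913637e-01, -2.83698059e-01,
         7.15525947e-02],
       [ 9.99999955e-01,  1.51199450e-04,  2.59944151e-04,
         2.64209368e-04],
       [-2.06369001e-04, -2.83698103e-01,  9.58913627e-01,
        -1.42373364e-01],
       [ 0.00000000e+00,  0.00000000e+00,  0.00000000e+00,
         1.00000000e+00]])}
```

```bash
python3 - <<'E'
import cv2
im=cv2.imread("pics/top0.png"); cv2.imwrite("pics/top0z.png",cv2.resize(im[100:260,80:430],None,fx=2.28,fy=2.28,interpolation=cv2.INTER_CUBIC))
E
```

```text
(no output)
```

View pics/top0z.png

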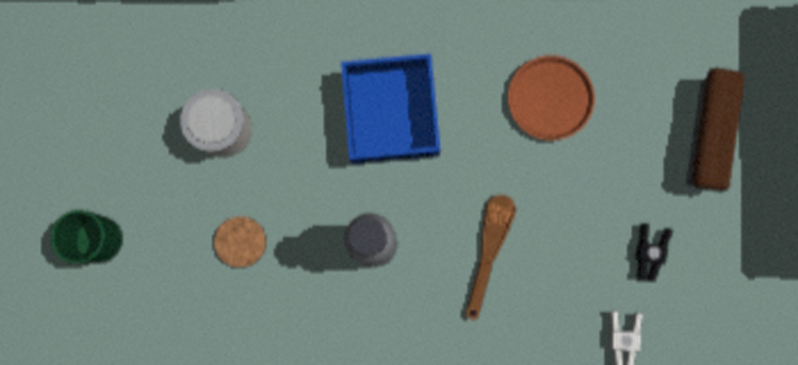

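View pics/scene0.png

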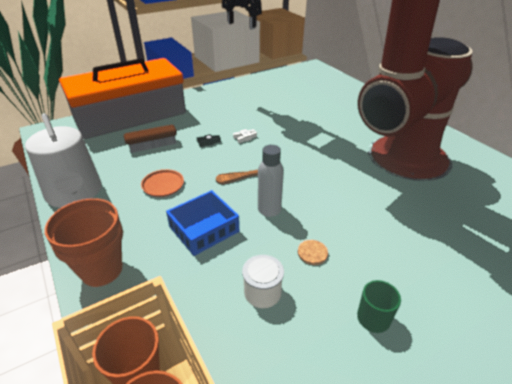

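Top view: basket is at the crop's (392,108), with the saucer on its right (-y) and the tin on its left (+y). In front, left to right, are the planter, coaster, bottle, horn (handle toward the robot) and black clip (650,252). The white clip is a decoy.

```bash
cat > h.py <<'E'
from plant import *
import cv2,numpy as np
from scipy.spatial.transform import Rotation as R
def pose():
    s=state(); T=np.eye(4); T[:3,3]=s['tool_pos']; q=np.array(s['tool_rot']); T[:3,:3]=R.from_quat(q[[1,2,3,0]]).as_matrix(); return T
def cloud(cam,save=None):
    T=pose(); im,d=grab_frame(cam); P=camera_params(cam)
    E=T@P['T_tool_cam'] if cam=='wrist' else P['extrinsics']
    if save: cv2.imwrite(f"pics/{save}.png",cv2.cvtColor(im,cv2.COLOR_RGB2BGR))
    v,u=np.mgrid[:384,:512]; K=P['mtx']
    p=np.stack([(u-K[0,2])/K[0,0]*d,(v-K[1,2])/K[1,1]*d,d],-1)@E[:3,:3].T+E[:3,3]
    p[d==0]=np.nan
    hsv=cv2.cvtColor(im,cv2.COLOR_RGB2HSV)
    return im,hsv,p
def circ(xy):
    (c,r)=cv2.minEnclosingCircle(np.float32(xy)); return np.round(c,4),round(r,4)
def tool(dx,dy,T=None):
    "world xy shift -> tool xy mm"
    T=pose() if T is None else T
    return np.round(1000*T[:3,:3].T@[dx,dy,0],0)
def yawjaw(T=None):
    T=pose() if T is None else T
    return np.degrees(np.arctan2(T[1,1],T[0,1]))
E
python3 - <<'E'
from h import *
im,hsv,p=cloud("top")
H,S,V=[hsv[...,i].astype(int) for i in range(3)]; z=p[...,2]
def box(l,t,w,h,m):
    k=np.zeros(z.shape,bool);k[t-6:t+h+6,l-6:l+w+6]=1;return p[k&m]
for n,b,m in [("planter",(102,192,29,23),z>.06),("coaster",(172,195,29,23),z>.005),("bottlecap",(228,190,30,28),z>.16),
 ("tin",(157,138,31,29),z>.06),("saucer",(306,127,37,33),z>.008),("basket",(229,120,46,52),z>.04),
 ("horn",(282,184,25,57),z>.005),("clip",(358,198,18,26),z>.008),("brush",(381,132,26,52),z>.03)]:
    q=box(*b,m); r=cv2.minAreaRect(np.float32(q[:,:2]*1000))
    print(n,len(q),"med",np.round(np.nanmedian(q,0),3),"mid",np.round((q.min(0)+q.max(0))/2,3),"circ",circ(q[:,:2]),"rect",np.round(r[0],1),np.round(r[1],1),round(r[2],1), "zmax",round(q[:,2].max(),3))
E
```

```text
planter 181 med [0.462 0.333 0.07 ] mid [0.462 0.33  0.067] circ (array([0.462 , 0.3301]), 0.0322) rect [462.3 330.3] [61.8 62.5] 2.2 zmax 0.075
coaster 444 med [0.463 0.151 0.011] mid [0.463 0.147 0.011] circ (array([0.459 , 0.1512]), 0.0655) rect [463.7 146.7] [ 96.9 108.8] 1.5 zmax 0.016
bottlecap 215 med [ 0.465 -0.015  0.172] mid [ 0.466 -0.015  0.169] circ (array([ 0.4657, -0.0152]), 0.0197) rect [465.7 -15.5] [36.  38.3] 2.4 zmax 0.176
tin 603 med [0.604 0.18  0.068] mid [0.605 0.18  0.067] circ (array([0.6062, 0.1796]), 0.0386) rect [605.3 180.4] [75.2 72.9] 46.5 zmax 0.074
saucer 470 med [ 0.658 -0.233  0.01 ] mid [ 0.655 -0.244  0.013] circ (array([ 0.6537, -0.2437]), 0.0656) rect [ 654.1 -233.1] [108.5 106.9] 45.1 zmax 0.018
basket 367 med [ 0.636 -0.031  0.051] mid [ 0.63  -0.032  0.048] circ (array([ 0.6301, -0.0319]), 0.0795) rect [630.9 -31.7] [121.9 110. ] 6.8 zmax 0.056
horn 543 med [ 0.469 -0.158  0.011] mid [ 0.455 -0.157  0.012] circ (array([ 0.4539, -0.1584]), 0.1044) rect [ 455.2 -158.4] [192.7 102.7] 1.3 zmax 0.018
clip 229 med [ 0.462 -0.354  0.02 ] mid [ 0.464 -0.36   0.017] circ (array([ 0.4644, -0.3555]), 0.0359) rect [ 462.8 -356.9] [37.6 68. ] 78.2 zmax 0.026
brush 885 med [ 0.612 -0.427  0.049] mid [ 0.614 -0.43   0.045] circ (array([ 0.6137, -0.4284]), 0.0752) rect [ 613.5 -430. ] [ 45.3 148.7] 81.9 zmax 0.055
```

step_arm(steps=[[38,-16,0,0],[38,-16,0,0],[38,-16,0,0],[38,-16,0,0],[38,-16,0,0],[38,-16,0,0],[38,-16,0,0],[38,-16,0,0]])

```text
time: 1.85
tool_pos: [0.4648, -0.3548, 0.2317]
tool_rot: [0.002, 0.985, 0.174, 0.0]
contact_force: [0.1, -1.4, -0.7]
gripper_width: 1.002
```

step_arm(steps=[[0,0,5,8],[0,0,5,8],[0,0,5,8],[0,0,5,8],[0,0,0,0],[0,0,0,0]], claw=70)

```text
time: 2.45
tool_pos: [0.4698, -0.3494, 0.2119]
tool_rot: [0.001, 0.994, -0.108, 0.002]
contact_force: [-0.7, 0.9, -0.0]
gripper_width: 0.698
```

```bash
python3 - <<'E'
from h import *
T=pose(); print(T[:3,3],yawjaw(T),state()['time'])
im,hsv,p=cloud("wrist","w_clip")
V=hsv[...,2].astype(int);z=p[...,2]
m=(V<70)&(z>.008)&(z<.04)&(np.hypot(p[...,0]-.463,p[...,1]+.357)<.06)
q=p[m]; r=cv2.minAreaRect(np.float32(q[:,:2]*1000)); print(len(q),r,np.nanmedian(q,0))
# near: fingers tips
pt=(p-T[:3,3])@T[:3,:3]
k=(p[...,2]>.12)
if k.any(): print("finger pts tool max z",np.nanmax(pt[k][:,2]), "y range",np.nanmin(pt[k][:,1]),np.nanmax(pt[k][:,1]))
E
```

```text
[ 0.46981235 -0.34937565  0.2119165 ] -102.45418040506601 2.45
822 ((465.1545104980469, -358.5523376464844), (35.51319885253906, 66.37129211425781), 79.6462631225586) [ 0.46837401 -0.35587221  0.01747856]
finger pts tool max z 0.09283745093222837 y range -0.06509707261472278 0.20964980010506332
```

View pics/w_clip.png

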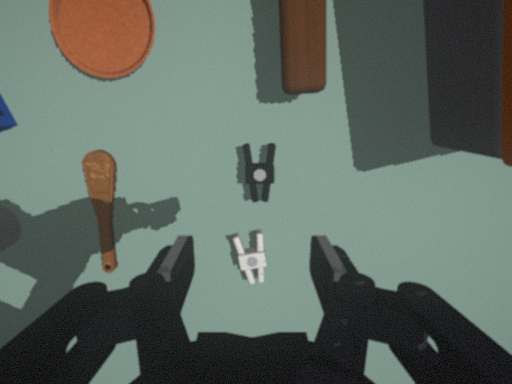

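Wrist view: the black clip's rivet is at (260,175), the white decoy is nearer the gripper at (252,260), and the horn is at left (105,210).

```bash
python3 - <<'E'
from h import *
T=pose()
im,hsv,p=cloud("wrist")
q=np.nanmedian(p[173:178,257:263].reshape(-1,3),0); print("rivet",q, tool(*(q-T[:3,3])[:2],T), yawjaw(T))
V=hsv[...,2].astype(int);z=p[...,2]
m=(z>.01)&(z<.04)&(np.hypot(p[...,0]-q[0],p[...,1]-q[1])<.022)
print(circ(p[m][:,:2]),np.median(p[m],0), (p[m].min(0)+p[m].max(0))/2)
# finger tips: pads, see dark pixels in image lower half
pt=(p-T[:3,3])@T[:3,:3]
for (v,u) in [(240,185),(240,318),(255,175),(270,335),(250,322)]: print(v,u,np.round(pt[v,u]*1000,1))
E
```

```text
rivet [ 0.46372035 -0.35842347  0.0204367 ] [-4. 10.  0.] -102.4706101528272
(array([ 0.4636, -0.3581]), 0.022) [ 0.46458823 -0.35818844  0.01947729] [ 0.46280847 -0.35846706  0.01623782]
240 185 [ 10.8 -31.2 -14.3]
240 318 [ 10.5  32.1 -13.8]
255 175 [ 10.8 -32.3 -28.9]
270 335 [ 10.7  32.8 -41. ]
250 322 [ 11.1  31.4 -25. ]
```

step_arm(steps=[[-4,10,30,-2],[0,0,40,0],[0,0,40,0],[0,0,40,0],[0,0,30,0],[0,0,20,0],[0,0,5,0],[0,0,0,0]])

```text
time: 3.35
tool_pos: [0.4681, -0.3649, 0.0072]
tool_rot: [0.006, 0.996, -0.085, 0.007]
contact_force: [-0.7, 0.7, -0.3]
gripper_width: 0.702
```

step_arm(steps=[[-6,-6,3,0],[0,0,1,0],[0,0,0,0]])

```text
time: 3.65
tool_pos: [0.4649, -0.3594, 0.0069]
tool_rot: [0.008, 0.996, -0.085, 0.009]
contact_force: [0.0, 0.2, -0.1]
gripper_width: 0.702
```

step_arm(steps=[[0,0,0,0],[0,0,0,0],[0,0,0,0],[0,0,0,0],[0,0,0,0],[0,0,0,0]], claw=0)

```text
time: 4.25
tool_pos: [0.4664, -0.3608, 0.0099]
tool_rot: [0.009, 0.996, -0.085, 0.011]
contact_force: [-0.0, -0.8, 0.0]
gripper_width: 0.374
```

step_arm(steps=[[0,0,-20,0],[0,0,-40,0],[0,0,-40,0],[0,0,0,0]])

```text
time: 4.65
tool_pos: [0.4626, -0.3572, 0.1096]
tool_rot: [0.007, 0.996, -0.085, 0.008]
contact_force: [1.8, -1.2, 0.3]
gripper_width: 0.379
```

step_arm(steps=[[14,-43,0,0],[14,-43,0,0],[14,-43,0,0],[14,-43,0,0],[14,-43,0,0],[14,-43,0,0],[14,-43,0,0],[14,-43,0,0]])

```text
time: 5.45
tool_pos: [0.6346, -0.0319, 0.1026]
tool_rot: [0.009, 0.996, -0.091, 0.007]
contact_force: [1.0, -0.5, -0.8]
gripper_width: 0.379
```

step_arm(steps=[[0,0,0,-8],[0,0,0,-8],[0,0,0,0]])

```text
time: 5.75
tool_pos: [0.6353, -0.0244, 0.0988]
tool_rot: [0.008, 0.998, 0.058, 0.004]
contact_force: [-0.8, 0.9, 0.2]
gripper_width: 0.376
```

step_arm(steps=[[-4,7,30,0],[0,0,33,0],[0,0,8,0],[0,0,0,0]])

```text
time: 6.15
tool_pos: [0.6326, -0.034, 0.0254]
tool_rot: [0.008, 0.999, 0.052, 0.004]
contact_force: [-0.3, -0.9, -0.4]
gripper_width: 0.377
```

step_arm(steps=[[0,0,0,0],[0,0,0,0],[0,0,0,0],[0,0,-40,0],[0,0,-50,0],[0,0,-50,0],[0,0,0,0]], claw=60)

```text
time: 6.85
tool_pos: [0.6335, -0.0323, 0.177]
tool_rot: [0.009, 0.999, 0.05, 0.008]
contact_force: [1.3, 0.3, 1.2]
gripper_width: 0.601
```

step_arm(steps=[[-30,-39,-10,0],[-30,-39,-10,0],[-30,-39,-10,0],[-30,-39,0,0],[-30,-39,0,0],[0,0,0,-8.2],[0,0,0,-8.2],[0,0,0,-8.2]], claw=100)

```text
time: 7.65
tool_pos: [0.4632, 0.1542, 0.2116]
tool_rot: [0.012, 0.964, 0.267, 0.018]
contact_force: [0.4, -0.3, -0.3]
gripper_width: 1.002
```

step_arm(steps=[[0,0,0,-8.2],[0,0,0,-8.2],[0,0,0,-8.2],[0,0,0,-8.2],[0,0,0,-8.2],[0,0,0,-8.2],[0,0,0,-8.2],[0,0,0,-8.2]])

```text
time: 8.45
tool_pos: [0.4653, 0.1557, 0.2196]
tool_rot: [0.025, 0.647, 0.762, 0.014]
contact_force: [-0.2, 0.4, -0.3]
gripper_width: 0.998
```

```bash
cat > round.py <<'E'
from h import *
import sys
x,y,rad,lo,hi=map(float,sys.argv[1:6])
T=pose(); print(np.round(T[:3,3],4),"jaw",round(yawjaw(T),1),"t",state()['time'])
im,hsv,p=cloud("wrist","w_"+sys.argv[6]); z=p[...,2]
m=(z>lo)&(z<hi)&(np.hypot(p[...,0]-x,p[...,1]-y)<rad)
q=p[m]; c,r=circ(q[:,:2]); mid=(q.min(0)+q.max(0))/2
print(len(q),"circ",c,r,"mid",np.round(mid,4),"size",np.ptp(q,0),"med z",np.median(q[:,2]),"tool shift",tool(*(c-T[:2,3]),T))
E
python3 round.py .463 .147 .05 .006 .02 coaster
```

```text
[0.4653 0.1557 0.2196] jaw 9.4 t 8.45
2104 circ [0.4648 0.1513] 0.0319 mid [0.4649 0.1513 0.0094] size [0.06347333 0.06295057 0.00679042] med z 0.009791351428274309 tool shift [-4. -1.  0.]
```

View pics/w_coaster.png

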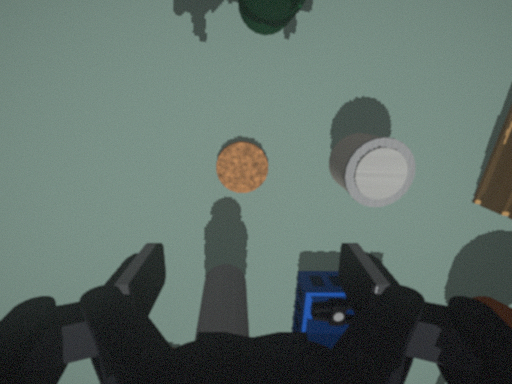

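Coaster is at (242,166) in the wrist view. The clip's rivet shows inside the basket at (338,317). The tool has picked up a ~3° tilt, so I'll correct for lateral drift while descending.

step_arm(steps=[[-1,-10,40,2.5],[0,0,45,0],[0,0,45,0],[0,0,40,0],[0,0,0,0]], claw=92)

```text
time: 9.0
tool_pos: [0.4714, 0.1524, 0.0525]
tool_rot: [0.03, 0.667, 0.744, 0.022]
contact_force: [-0.1, 1.0, 0.3]
gripper_width: 0.92
```

step_arm(steps=[[0,0,-50,0],[0,0,-50,0],[0,0,0,0]])

```text
time: 9.3
tool_pos: [0.4634, 0.1532, 0.158]
tool_rot: [0.03, 0.67, 0.742, 0.021]
contact_force: [-0.1, 0.5, 0.4]
gripper_width: 0.919
```

step_arm(steps=[[0,0,0,0],[0,0,0,0],[0,0,0,0],[0,0,0,0],[0,0,0,0]])

```text
time: 9.8
tool_pos: [0.4645, 0.1536, 0.1622]
tool_rot: [0.031, 0.671, 0.741, 0.024]
contact_force: [-0.1, 0.0, -0.5]
gripper_width: 0.923
```

step_arm(steps=[[0,0,10,0],[0,0,10,0],[0,0,10,0],[0,0,10,0],[0,0,10,0],[0,0,10,0],[0,0,10,0],[0,0,10,0]])

```text
time: 10.6
tool_pos: [0.4693, 0.1526, 0.0727]
tool_rot: [0.03, 0.671, 0.741, 0.022]
contact_force: [-0.6, -0.3, -0.1]
gripper_width: 0.915
```

step_arm(steps=[[0,-10,0,0],[0,-10,0,0],[0,-10,0,0],[0,-10,0,0],[0,-10,0,0],[0,-10,0,0],[0,-10,0,0],[0,-10,0,0]])

```text
time: 11.4
tool_pos: [0.3835, 0.1442, 0.0669]
tool_rot: [0.03, 0.671, 0.741, 0.023]
contact_force: [-0.2, -0.9, 0.7]
gripper_width: 0.917
```

step_arm(steps=[[0,40,0,0],[0,40,0,0]])

```text
time: 11.6
tool_pos: [0.4548, 0.1517, 0.0701]
tool_rot: [0.029, 0.67, 0.741, 0.021]
contact_force: [0.2, -0.1, 0.9]
gripper_width: 0.916
```

```bash
python3 - <<'E'
from h import *
T=pose(); print(T[:3,2],T[:3,3],state()['joint_pos'],state()['joint_vel'],yawjaw(T))
E
```

```text
[ 0.07212882 -0.00737014 -0.99736809] [0.45480722 0.15166383 0.07005121] [ 0.17829806 -0.18878084  2.1262769  -0.02212001  1.13444154  0.08582657] [-0.05930929  0.9744273  -0.8164941   0.00642236 -0.11076772 -0.0727435 ] 5.823714008540345
```

Each row re-bases on the measured pose, so small lags build up into tilt. I'll test whether fast rises followed by slow descents take it out again.

step_arm(steps=[[0,0,-50,0],[0,0,-50,0],[0,0,-50,0],[0,0,-50,0],[0,0,10,0],[0,0,10,0],[0,0,10,0],[0,0,10,0]])

```text
time: 12.4
tool_pos: [0.4409, 0.1526, 0.2257]
tool_rot: [0.024, 0.67, 0.742, 0.014]
contact_force: [-0.3, -0.7, 0.7]
gripper_width: 0.919
```

step_arm(steps=[[0,0,10,0],[0,0,10,0],[0,0,10,0],[0,0,10,0],[0,0,10,0],[0,0,10,0],[0,0,10,0],[0,0,10,0]])

```text
time: 13.2
tool_pos: [0.4419, 0.1509, 0.1326]
tool_rot: [0.021, 0.67, 0.742, 0.01]
contact_force: [-0.0, 0.3, -0.7]
gripper_width: 0.919
```

step_arm(steps=[[0,0,20,0],[0,0,20,0],[0,0,20,0],[0,0,20,0]])

```text
time: 13.6
tool_pos: [0.448, 0.1503, 0.0509]
tool_rot: [0.023, 0.67, 0.742, 0.013]
contact_force: [0.6, -0.2, 0.2]
gripper_width: 0.919
```

```bash
python3 - <<'E'
from h import *
T=pose(); print(T[:3,2],T[:3,3])
E
```

```text
[ 0.05104047 -0.01118394 -0.99863396] [0.44800068 0.15028631 0.05091212]
```

step_arm(steps=[[0,0,-50,0],[0,0,-50,0],[0,0,-50,0],[0,0,-50,0],[0,2,10,0],[0,2,10,0],[0,2,10,0],[0,2,10,0]])

```text
time: 14.4
tool_pos: [0.4456, 0.1524, 0.2041]
tool_rot: [0.017, 0.67, 0.742, 0.006]
contact_force: [-0.4, 0.0, -1.4]
gripper_width: 0.919
```

step_arm(steps=[[0,2,10,0],[0,0,10,0],[0,0,10,0],[0,0,10,0],[0,0,10,0],[0,0,10,0],[0,0,-50,0],[0,0,-50,0]])

```text
time: 15.2
tool_pos: [0.4371, 0.1511, 0.2207]
tool_rot: [0.006, 0.671, 0.742, -0.009]
contact_force: [1.1, -0.8, 1.8]
gripper_width: 0.922
```

step_arm(steps=[[0,0,-50,0],[0,2,10,0],[0,2,10,0],[0,0,10,0],[0,0,10,0],[0,0,10,0],[0,0,10,0],[0,0,10,0]])

```text
time: 16.0
tool_pos: [0.4438, 0.1515, 0.2006]
tool_rot: [0.009, 0.671, 0.742, -0.005]
contact_force: [0.6, -0.3, 0.1]
gripper_width: 0.924
```

step_arm(steps=[[0,0,10,0],[0,0,10,0],[0,0,10,0],[0,0,10,0],[0,0,10,0],[0,0,10,0],[0,0,10,0],[0,0,10,0]])

```text
time: 16.8
tool_pos: [0.4437, 0.1497, 0.1126]
tool_rot: [0.008, 0.671, 0.742, -0.006]
contact_force: [-0.1, -0.3, 0.5]
gripper_width: 0.92
```

```bash
python3 - <<'E'
from h import *
T=pose(); print(T[:3,2],T[:3,3],yawjaw(T),tool(.4648-T[0,3],.1513-T[1,3]))
E
```

```text
[ 0.00481414 -0.01946107 -0.99979903] [0.44366161 0.14971528 0.11259119] 5.768483072378358 [-1. 21.  0.]
```

step_arm(steps=[[0,5,12,0],[0,5,12,0],[0,5,12,0],[0,5,12,0],[0,0,12,0],[0,0,12,0],[0,0,12,0],[0,0,8,0]])

```text
time: 17.6
tool_pos: [0.4656, 0.1499, 0.0121]
tool_rot: [0.008, 0.671, 0.742, -0.005]
contact_force: [-0.5, -0.4, 0.3]
gripper_width: 0.918
```

step_arm(steps=[[1,0,6,0],[0,0,6,0],[0,0,4,0]], claw=84)

```text
time: 17.9
tool_pos: [0.465, 0.1506, -0.006]
tool_rot: [0.008, 0.671, 0.742, -0.006]
contact_force: [0.1, 0.0, 0.0]
gripper_width: 0.842
```

step_arm(steps=[[0,0,3,0],[0,0,3,0]])

```text
time: 18.1
tool_pos: [0.4654, 0.1506, -0.0084]
tool_rot: [0.007, 0.671, 0.742, -0.008]
contact_force: [-19.6, -3.3, 40.2]
gripper_width: 0.839
```

step_arm(steps=[[0,0,-3,0],[0,0,0,0]])

```text
time: 18.3
tool_pos: [0.4671, 0.1511, -0.0032]
tool_rot: [0.008, 0.67, 0.742, -0.006]
contact_force: [0.6, -0.0, -0.7]
gripper_width: 0.836
```

step_arm(steps=[[0,0,0,0],[0,0,0.5,0],[0,0,0.5,0],[0,0,0.5,0],[0,0,0.5,0]], claw=0)

```text
time: 18.8
tool_pos: [0.4683, 0.1513, -0.0024]
tool_rot: [0.008, 0.67, 0.742, -0.007]
contact_force: [-2.4, -0.5, 8.6]
gripper_width: 0.713
```

step_arm(steps=[[0,0,-15,0],[0,0,-25,0],[0,0,-25,0],[0,0,-25,0],[0,0,-25,0],[0,20,0,0],[0,30,0,0],[0,30,0,0]])

```text
time: 19.6
tool_pos: [0.5432, 0.1612, 0.1096]
tool_rot: [0.005, 0.67, 0.742, -0.01]
contact_force: [0.5, 0.5, -0.0]
gripper_width: 0.714
```

step_arm(steps=[[-35,10,0,0],[-35,10,0,0],[-35,10,0,0],[-35,10,0,0],[-35,10,0,0],[-35,10,0,0],[-35,10,0,0],[-35,10,0,0]])

```text
time: 20.4
tool_pos: [0.6546, -0.1144, 0.1052]
tool_rot: [0.001, 0.667, 0.745, -0.012]
contact_force: [0.2, -0.0, -0.2]
gripper_width: 0.714
```

```bash
cat > at.py <<'E'
from h import *
import sys
a=list(map(float,sys.argv[1:]))
T=pose(); s=state(); print("z",np.round(T[:3,2],3),"p",np.round(T[:3,3],4),"jaw",round(yawjaw(T),1),"shift",tool(a[0]-T[0,3],a[1]-T[1,3],T),"grip",s['gripper_width'],"t",s['time'])
E
python3 at.py .6425 -.1325
```

```text
z [-0.014 -0.019 -1.   ] p [ 0.6546 -0.1144  0.1052] jaw 6.2 shift [-17. -14.   1.] grip 0.7136935360583945 t 20.4
```

step_arm(steps=[[-4,-3,12,0],[-4,-3,12,0],[-4,-3,12,0],[-4,-3,12,0],[0,0,12,0],[0,0,12,0],[0,0,10,0]])

```text
time: 21.1
tool_pos: [0.6405, -0.1348, 0.0143]
tool_rot: [-0.001, 0.668, 0.744, -0.012]
contact_force: [0.1, -1.1, -0.5]
gripper_width: 0.713
```

```bash
python3 at.py .6425 -.1325
```

```text
z [-0.018 -0.017 -1.   ] p [ 0.6405 -0.1348  0.0143] jaw 6.1 shift [ 2.  2. -0.] grip 0.7131203398614628 t 21.1
```

step_arm(steps=[[2,2,6,0],[0,0,5,0],[0,0,4,0],[0,0,2,0]])

```text
time: 21.5
tool_pos: [0.6421, -0.1317, -0.0018]
tool_rot: [-0.002, 0.667, 0.745, -0.013]
contact_force: [-7.0, 1.3, 12.0]
gripper_width: 0.717
```

step_arm(steps=[[0,0,0,0],[0,0,0,0],[0,0,0,0],[0,0,-10,0],[0,0,-30,0],[0,0,-40,0],[0,0,-50,0],[0,0,-50,0]], claw=100)

```text
time: 22.3
tool_pos: [0.6413, -0.127, 0.1759]
tool_rot: [-0.01, 0.667, 0.745, -0.017]
contact_force: [0.3, -0.8, 0.1]
gripper_width: 0.996
```

```bash
python3 round.py .6425 -.1325 .042 .006 .018 c2; python3 at.py .4657 -.015;  python3 - <<'E'
from h import *
im,hsv,p=cloud("wrist"); z=p[...,2]
m=(z>.04)&(z<.06)&(np.hypot(p[...,0]-.631,p[...,1]+.032)<.1)&(hsv[...,0]>100)&(hsv[...,0]<130)&(hsv[...,1]>120)
print("basket",cv2.minAreaRect(np.float32(p[m][:,:2]*1000)))
m=(z>.004)&(z<.018)&(np.hypot(p[...,0]-.654,p[...,1]+.233)<.06)&(hsv[...,0]<15)
print("saucer",circ(p[m][:,:2]),m.sum())
E
```

```text
[ 0.6413 -0.127   0.1759] jaw 6.3 t 22.3
2657 circ [ 0.6417 -0.1316] 0.0321 mid [ 0.6418 -0.1312  0.0094] size [0.06290995 0.06323754 0.00613981] med z 0.009867478935950802 tool shift [-5. -0.  0.]
z [-0.021 -0.017 -1.   ] p [ 0.6465 -0.1282  0.1878] jaw 6.3 shift [ 132. -167.    2.] grip 0.999273513332547 t 22.35
basket ((632.2527465820312, -32.2215461730957), (119.99651336669922, 110.15479278564453), 6.725296974182129)
saucer (array([ 0.6559, -0.2329]), 0.0547) 5320
```

step_arm(steps=[[16,-20,-15,0],[16,-20,-15,0],[16,-20,-15,0],[16,-20,-15,0],[16,-20,0,0],[16,-20,0,0],[16,-20,0,0],[16,-20,0,0]])

```text
time: 23.2
tool_pos: [0.4724, -0.0157, 0.2557]
tool_rot: [0.005, 0.668, 0.744, -0.009]
contact_force: [0.1, 0.6, -0.4]
gripper_width: 0.999
```

```bash
python3 round.py .4657 -.015 .04 .158 .185 bot; python3 at.py .4657 -.015
```

```text
[ 0.4724 -0.0157  0.2557] jaw 6.1 t 23.2
1889 circ [ 0.4667 -0.0156] 0.0201 mid [ 0.4667 -0.0153  0.1649] size [0.03942391 0.03893532 0.01373288] med z 0.16978514001999714 tool shift [ 1. -6.  0.]
z [-0.007 -0.019 -1.   ] p [ 0.4702 -0.0139  0.2557] jaw 6.2 shift [-1. -5.  0.] grip 0.9973788818109139 t 23.25
```

step_arm(steps=[[1,-3,15,0],[0,0,15,0],[0,0,15,0],[0,0,15,0],[0,0,15,0],[0,0,15,0],[0,0,14,0],[0,0,10,0]])

```text
time: 24.05
tool_pos: [0.4676, -0.016, 0.1361]
tool_rot: [0.006, 0.668, 0.744, -0.008]
contact_force: [-0.3, -0.2, -0.1]
gripper_width: 0.999
```

```bash
python3 at.py .4667 -.0156
```

```text
z [-0.002 -0.02  -1.   ] p [ 0.4676 -0.016   0.1361] jaw 6.2 shift [ 1. -1. -0.] grip 0.9993230894479828 t 24.05
```

step_arm(steps=[[0,-1,3,0],[0,0,0.7,0],[0,0,0.7,0],[0,0,0.7,0],[0,0,0.7,0],[0,0,0.7,0],[0,0,0.5,0]], claw=0)

```text
time: 24.75
tool_pos: [0.4673, -0.0167, 0.1298]
tool_rot: [0.006, 0.668, 0.744, -0.008]
contact_force: [-1.1, -0.6, 3.6]
gripper_width: 0.481
```

step_arm(steps=[[0,0,-5,0],[0,0,-10,0],[0,0,-15,0],[0,0,-20,0],[0,0,-20,0],[0,0,-20,0],[0,0,-10,0],[0,0,-4,0]])

```text
time: 25.55
tool_pos: [0.4662, -0.0139, 0.2396]
tool_rot: [0.006, 0.668, 0.744, -0.008]
contact_force: [0.3, -0.3, -2.6]
gripper_width: 0.476
```

```bash
python3 at.py .6417 -.1316; python3 -c "
from h import *
im,h,p=cloud('scene','s_b')"
```

```text
z [-0.002 -0.02  -1.   ] p [ 0.4662 -0.0139  0.2396] jaw 6.2 shift [-136.  162.    2.] grip 0.4764431700132586 t 25.55
```

View pics/s_b.png

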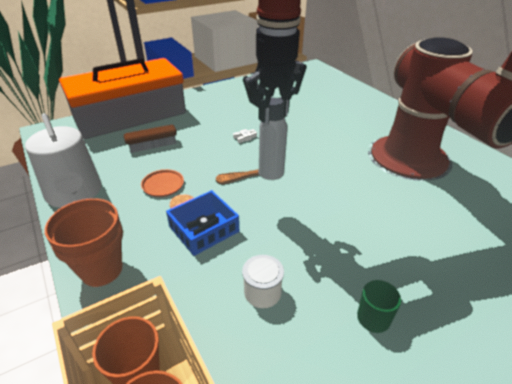

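The bottle is held upright at (272,145). The clip is in the basket at (205,220), and the coaster shows behind the basket at (182,201).

step_arm(steps=[[-6,7,0,0],[-12,14,0,0],[-16,20,0,0],[-16,20,0,0],[-16,20,0,0],[-16,20,0,0],[-16,20,0,0],[-14,17,0,0]])

```text
time: 26.4
tool_pos: [0.6189, -0.1145, 0.2294]
tool_rot: [-0.0, 0.667, 0.745, -0.011]
contact_force: [0.2, 0.4, -2.0]
gripper_width: 0.48
```

step_arm(steps=[[-10,12,0,0],[-7,6,0,0],[-3,3,0,0],[0,0,0,0]])

```text
time: 26.8
tool_pos: [0.6432, -0.1354, 0.2215]
tool_rot: [-0.005, 0.668, 0.744, -0.013]
contact_force: [-1.0, -1.1, -3.0]
gripper_width: 0.48
```

```bash
python3 at.py .6417 -.1316
```

```text
z [-0.025 -0.014 -1.   ] p [ 0.6432 -0.1354  0.2215] jaw 6.2 shift [ 4. -1. -0.] grip 0.47998299375724374 t 26.8
```

step_arm(steps=[[1,1,12,0],[1,1,12,0],[1,1,12,0],[1,0,12,0],[0,0,12,0],[0,0,8,0],[0,0,5,0]])

```text
time: 27.5
tool_pos: [0.6415, -0.1296, 0.1409]
tool_rot: [-0.006, 0.667, 0.745, -0.014]
contact_force: [0.2, -1.1, -3.2]
gripper_width: 0.48
```

```bash
python3 at.py .6432 -.1316; python3 - <<'E'
from h import *
im,h,p=cloud('scene'); z=p[...,2]
m=(np.hypot(p[...,0]-.6417,p[...,1]+.1316)<.05)&(z>.02)&(z<.12)
print(p[m].min(0),p[m].max(0),m.sum())
for a in (.03,.06,.09):
    k=m&(abs(z-a)<.015); print(a,np.median(p[k],0),k.sum())
E
```

```text
z [-0.027 -0.013 -1.   ] p [ 0.6415 -0.1296  0.1409] jaw 6.3 shift [-2.  1. -0.] grip 0.4802908978368728 t 27.5
[ 0.6122314  -0.13216151  0.02007343] [ 0.66979227 -0.08164206  0.11993082] 812
0.03 [ 0.65520899 -0.10471489  0.03806393] 117
0.06 [ 0.64674971 -0.10206344  0.05935133] 282
0.09 [ 0.64851744 -0.10293515  0.0903719 ] 276
```

step_arm(steps=[[-2,1,1.5,0],[0,0,1.5,0],[0,0,1,0]])

```text
time: 27.85
tool_pos: [0.6439, -0.1321, 0.1403]
tool_rot: [-0.005, 0.667, 0.745, -0.013]
contact_force: [-1.2, 0.8, -0.1]
gripper_width: 0.481
```

step_arm(steps=[[0,0,1.2,0],[0,0,0.8,0]])

```text
time: 28.05
tool_pos: [0.6443, -0.1324, 0.1403]
tool_rot: [-0.004, 0.667, 0.745, -0.013]
contact_force: [-2.8, 0.8, 3.2]
gripper_width: 0.481
```

step_arm(steps=[[0,0,0,0],[0,0,0,0],[0,0,0,0],[0,0,0,0],[0,0,-10,0],[0,0,-30,0],[0,0,-40,0],[0,0,0,0]], claw=100)

```text
time: 28.85
tool_pos: [0.6468, -0.1315, 0.2232]
tool_rot: [-0.003, 0.667, 0.745, -0.013]
contact_force: [1.3, -0.1, 0.5]
gripper_width: 0.998
```

```bash
python3 at.py .462 .330; python3 - <<'E'
from h import *
for c in ("wrist","top"):
    im,hsv,p=cloud(c,"bp_"+c); z=p[...,2]
    m=(z>.16)&(z<.19)&(np.hypot(p[...,0]-.6417,p[...,1]+.1316)<.04); q=p[m]
    print(c,"cap",circ(q[:,:2]),np.median(q[:,2]),len(q))
    m=(z>.005)&(z<.02)&(np.hypot(p[...,0]-.6417,p[...,1]+.1316)<.045)&(hsv[...,0]<20)&(hsv[...,1]>90); q=p[m]
    if len(q)>10: print("coaster vis",np.round((q.min(0)+q.max(0))/2,4),np.ptp(q,0),len(q))
E
```

```text
z [-0.022 -0.015 -1.   ] p [ 0.6468 -0.1315  0.2232] jaw 6.2 shift [ 479. -133.   -3.] grip 0.9979159558175617 t 28.85
wrist cap (array([ 0.6415, -0.1291]), 0.0201) 0.1798343030926008 2874
top cap (array([ 0.6572, -0.1269]), 0.0067) 0.18289954651952856 5
```

Bottle stands on the coaster, top at 0.180 m and about 2.5 mm off its centre. Next is the planter.

step_arm(steps=[[20,-5,0,0],[40,-11,0,0],[42,-12,0,0],[42,-12,0,0],[42,-12,0,0],[42,-12,0,0],[42,-12,0,0],[42,-12,0,0]])

```text
time: 29.75
tool_pos: [0.5102, 0.1817, 0.206]
tool_rot: [-0.016, 0.67, 0.742, -0.02]
contact_force: [0.7, -0.1, -0.4]
gripper_width: 1.003
```

step_arm(steps=[[42,-12,0,0],[42,-12,0,0],[42,-12,0,0],[20,-5,0,0],[10,-2,0,0]])

```text
time: 30.25
tool_pos: [0.4371, 0.3426, 0.2001]
tool_rot: [-0.019, 0.667, 0.745, -0.025]
contact_force: [0.9, -1.2, -0.1]
gripper_width: 1.001
```

```bash
python3 round.py .462 .33 .045 .06 .085 plant; python3 at.py .462 .330
```

```text
[0.4371 0.3426 0.2001] jaw 6.3 t 30.25
1091 circ [0.4635 0.3298] 0.0321 mid [0.4633 0.3298 0.066 ] size [0.06298207 0.06377834 0.01208444] med z 0.06920006199003154 tool shift [-16.  25.  -2.]
z [-0.063 -0.011 -0.998] p [0.4368 0.3432 0.2   ] jaw 6.3 shift [-16.  24.  -1.] grip 1.001124991360884 t 30.3
```

step_arm(steps=[[-3,4,-12,0],[-3,4,-12,0],[-3,4,-12,0],[-3,4,-12,0],[-3,4,-12,0],[-2,4,-12,0],[0,0,-12,0],[0,0,-12,0]])

```text
time: 31.1
tool_pos: [0.4734, 0.3239, 0.3014]
tool_rot: [-0.019, 0.669, 0.742, -0.026]
contact_force: [-0.4, 0.1, -0.2]
gripper_width: 0.999
```

step_arm(steps=[[0,0,50,0],[0,0,50,0],[0,0,50,0],[0,0,0,0],[0,0,-12,0],[0,0,-12,0],[0,0,-12,0],[0,0,-12,0]])

```text
time: 31.9
tool_pos: [0.4738, 0.3269, 0.2178]
tool_rot: [-0.015, 0.669, 0.743, -0.015]
contact_force: [0.7, 0.3, 0.7]
gripper_width: 1.001
```

```bash
python3 at.py .4635 .3298
```

```text
z [-0.043 -0.002 -0.999] p [0.4738 0.3269 0.2178] jaw 6.0 shift [  4. -10.   0.] grip 1.0012523846456352 t 31.9
```

step_arm(steps=[[1,-2,-12,0],[1,-2,-12,0],[1,-2,-12,0],[0,0,-12,0],[0,0,-12,0],[0,0,-12,0],[0,0,-12,0],[0,0,50,0]])

```text
time: 32.7
tool_pos: [0.4754, 0.333, 0.2776]
tool_rot: [-0.01, 0.669, 0.743, -0.001]
contact_force: [1.3, 0.9, 0.0]
gripper_width: 1.003
```

step_arm(steps=[[0,0,50,0],[0,0,50,0],[0,0,50,0],[0,0,0,0],[0,0,0,0]])

```text
time: 33.2
tool_pos: [0.4715, 0.3337, 0.1213]
tool_rot: [-0.011, 0.669, 0.743, -0.004]
contact_force: [-0.5, 0.9, 1.4]
gripper_width: 1.001
```

```bash
python3 at.py .4635 .3298
```

```text
z [-0.021  0.009 -1.   ] p [0.4715 0.3337 0.1213] jaw 6.0 shift [-3. -8.  0.] grip 1.0007545460448204 t 33.2
```

step_arm(steps=[[-2,-3,10,0],[-2,-3,10,0],[0,0,14,0],[0,0,14,0],[0,0,14,0],[0,0,14,0],[0,0,12,0],[0,0,6,0]])

```text
time: 34.0
tool_pos: [0.4701, 0.333, 0.0304]
tool_rot: [-0.008, 0.669, 0.743, 0.004]
contact_force: [0.3, 0.6, -0.1]
gripper_width: 0.997
```

```bash
python3 at.py .4635 .3298
```

```text
z [-0.007  0.016 -1.   ] p [0.4701 0.333  0.0304] jaw 6.0 shift [-3. -7. -0.] grip 0.9967373922243762 t 34.0
```

step_arm(steps=[[-3,-6,1,0],[0,0,0.7,0],[0,0,0.7,0]])

```text
time: 34.3
tool_pos: [0.4632, 0.3288, 0.0261]
tool_rot: [-0.009, 0.669, 0.743, 0.002]
contact_force: [-0.2, -0.4, 0.9]
gripper_width: 0.997
```

step_arm(steps=[[0,0,0.7,0],[0,0,0.7,0],[0,0,0.7,0],[0,0,0.7,0],[0,0,0.7,0]], claw=0)

```text
time: 34.8
tool_pos: [0.4645, 0.3295, 0.0266]
tool_rot: [-0.008, 0.669, 0.743, 0.003]
contact_force: [-3.3, -2.5, 5.8]
gripper_width: 0.742
```

```bash
python3 at.py .4635 .3298
```

```text
z [-0.007  0.016 -1.   ] p [0.4645 0.3295 0.0266] jaw 6.0 shift [ 0. -1.  0.] grip 0.741792201507008 t 34.8
```

step_arm(steps=[[0,0,-10,0],[0,0,-20,0],[0,0,-20,0],[0,0,-20,0],[0,0,-20,0],[0,0,-20,0],[0,0,-20,0],[0,0,-20,0]])

```text
time: 35.6
tool_pos: [0.4605, 0.3243, 0.1736]
tool_rot: [-0.011, 0.669, 0.743, -0.003]
contact_force: [0.6, -0.4, -2.9]
gripper_width: 0.738
```

```bash
python3 at.py .656 -.233
```

```text
z [-0.02   0.009 -1.   ] p [0.4605 0.3243 0.1736] jaw 6.0 shift [-575.  136.   -9.] grip 0.7382586056644702 t 35.6
```

step_arm(steps=[[-15,-2,0,0],[-30,-3,0,0],[-40,-4,0,0],[-40,-4,0,0],[-40,-4,0,0],[-40,-4,0,0],[-40,-4,0,0],[-40,-4,0,0]])

```text
time: 36.4
tool_pos: [0.4566, 0.0266, 0.1634]
tool_rot: [-0.011, 0.666, 0.746, -0.005]
contact_force: [1.2, 0.6, -3.4]
gripper_width: 0.741
```

step_arm(steps=[[-40,-4,0,0],[-40,-4,0,0],[-40,-4,0,0],[-40,-4,0,0],[-40,-4,0,0],[-40,-4,0,0],[-30,-3,0,0],[-15,-2,0,0]])

```text
time: 37.2
tool_pos: [0.4445, -0.2759, 0.1464]
tool_rot: [-0.018, 0.669, 0.743, -0.008]
contact_force: [-1.1, -0.8, -3.3]
gripper_width: 0.742
```

```bash
python3 at.py .656 -.233
```

```text
z [-0.037  0.012 -0.999] p [ 0.4445 -0.2759  0.1464] jaw 6.0 shift [ 21. 215.  -7.] grip 0.7419685857013082 t 37.2
```

step_arm(steps=[[1,15,0,0],[2,28,0,0],[3,32,0,0],[3,32,0,0],[3,32,0,0],[3,32,0,0],[3,25,0,0],[2,12,0,0]])

```text
time: 38.0
tool_pos: [0.6447, -0.2337, 0.1248]
tool_rot: [-0.027, 0.671, 0.741, -0.01]
contact_force: [0.6, -0.7, -4.1]
gripper_width: 0.741
```

```bash
python3 at.py .656 -.233
```

```text
z [-0.054  0.022 -0.998] p [ 0.6447 -0.2337  0.1248] jaw 5.7 shift [-0. 11. -1.] grip 0.7412473746973104 t 38.0
```

step_arm(steps=[[-1,6,20,0],[-1,6,20,0],[-1,5,20,0],[0,0,15,0],[0,0,5,0]])

```text
time: 38.5
tool_pos: [0.6552, -0.2318, 0.0368]
tool_rot: [-0.03, 0.671, 0.741, -0.011]
contact_force: [1.1, -0.7, -3.0]
gripper_width: 0.743
```

```bash
python3 at.py .657 -.233; python3 -c "
from h import *
im,h,p=cloud('scene','s_p')
cv2.imwrite('pics/s_pz.png',cv2.resize(cv2.imread('pics/s_p.png')[80:280,100:330],None,fx=3,fy=3))"
```

```text
z [-0.06   0.024 -0.998] p [ 0.6552 -0.2318  0.0368] jaw 5.8 shift [-1.  2. -0.] grip 0.7429062850882737 t 38.5
```

View pics/s_pz.png

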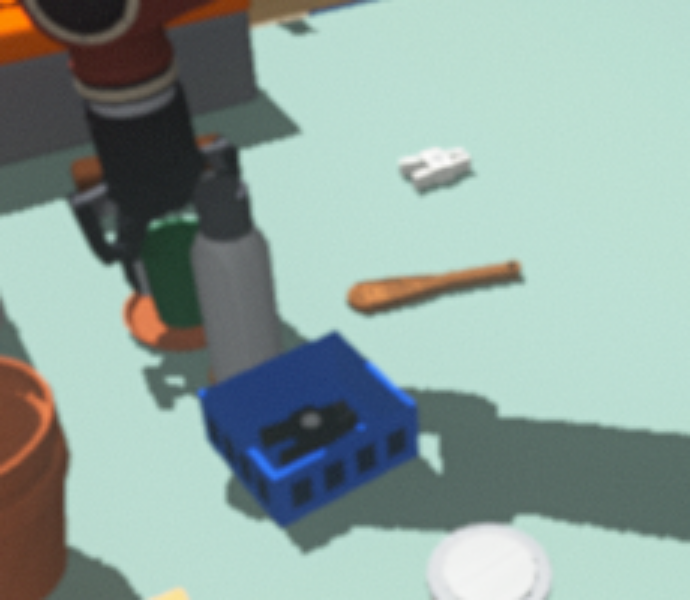

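The planter at (180,270) hangs just over the saucer, with the bottle standing clear at (235,300) and the clip in the basket. Lowering and releasing.

step_arm(steps=[[-1,2,3,0],[0,0,2,0],[0,0,1.5,0]])

```text
time: 38.85
tool_pos: [0.6575, -0.2334, 0.033]
tool_rot: [-0.029, 0.671, 0.741, -0.011]
contact_force: [-1.5, 0.5, 1.5]
gripper_width: 0.738
```

step_arm(steps=[[0,0,1.2,0],[0,0,1,0]])

```text
time: 39.05
tool_pos: [0.6582, -0.2338, 0.0329]
tool_rot: [-0.028, 0.671, 0.741, -0.011]
contact_force: [-2.8, 1.0, 1.2]
gripper_width: 0.737
```

step_arm(steps=[[0,0,0.5,0],[0,0,0.5,0],[0,0,0,0],[0,0,0,0],[0,0,-10,0],[0,0,-15,0],[0,0,-20,0],[0,0,-20,0]], claw=100)

```text
time: 39.85
tool_pos: [0.6622, -0.2356, 0.1001]
tool_rot: [-0.027, 0.671, 0.741, -0.011]
contact_force: [0.8, -0.2, -0.0]
gripper_width: 1.002
```

step_arm(steps=[[0,0,-30,0],[0,0,-30,0],[0,0,-30,0],[0,0,-20,0]])

```text
time: 40.25
tool_pos: [0.6689, -0.2381, 0.2208]
tool_rot: [-0.025, 0.671, 0.741, -0.01]
contact_force: [0.9, 0.0, 0.2]
gripper_width: 0.998
```

```bash
python3 round.py .656 -.233 .045 .068 .09 pp; python3 - <<'E'
from h import *
im,hsv,p=cloud("wrist"); z=p[...,2]
m=(z>.004)&(z<.02)&(np.hypot(p[...,0]-.656,p[...,1]+.233)<.065)&(hsv[...,0]<15)&(hsv[...,1]>80)
print("saucer",circ(p[m][:,:2]),m.sum())
E
python3 at.py .455 -.158
```

```text
[ 0.6689 -0.2381  0.2208] jaw 5.7 t 40.25
866 circ [ 0.6565 -0.2332] 0.032 mid [ 0.6564 -0.2329  0.0724] size [0.06348219 0.06265789 0.00879658] med z 0.07455175965080094 tool shift [  6. -12.   1.]
saucer (array([ 0.6557, -0.2327]), 0.0543) 2686
z [-0.044  0.016 -0.999] p [ 0.6704 -0.2387  0.2232] jaw 5.7 shift [ 102. -206.   11.] grip 1.0030278504285854 t 40.35
```

step_arm(steps=[[15,-30,0,0],[15,-30,0,0],[15,-30,0,0],[15,-30,0,0],[15,-30,0,0],[15,-30,0,0],[10,-25,0,0],[0,0,0,8]])

```text
time: 41.15
tool_pos: [0.4458, -0.1551, 0.2269]
tool_rot: [-0.026, 0.722, 0.691, -0.012]
contact_force: [1.4, -1.2, -0.3]
gripper_width: 1.001
```

step_arm(steps=[[0,0,0,8],[0,0,0,8],[0,0,0,8],[0,0,0,8],[0,0,0,8],[0,0,0,8],[0,0,0,8],[0,0,0,8]], claw=50)

```text
time: 41.95
tool_pos: [0.4401, -0.1522, 0.2202]
tool_rot: [-0.018, 0.983, 0.18, -0.028]
contact_force: [-0.4, 0.0, 0.2]
gripper_width: 0.501
```

step_arm(steps=[[0,0,0,8],[0,0,0,8],[0,0,0,8],[0,0,0,8],[0,0,0,0]])

```text
time: 42.45
tool_pos: [0.4373, -0.1507, 0.2157]
tool_rot: [-0.01, 0.993, -0.11, -0.035]
contact_force: [0.0, -0.3, 0.7]
gripper_width: 0.501
```

```bash
python3 - <<'E'
from h import *
T=pose();print(yawjaw(T))
im,hsv,p=cloud("wrist","w_horn"); z=p[...,2]
m=(z>.005)&(z<.03)&(np.hypot(p[...,0]-.455,p[...,1]+.158)<.11)&(hsv[...,0]<25)&(hsv[...,1]>90)
n,l,st,ce=cv2.connectedComponentsWithStats(m.astype(np.uint8)); i=1+np.argmax(st[1:,4]); q=p[l==i]
r=cv2.minAreaRect(np.float32(q[:,:2]*1000)); print(st[i],r)
c=q[:,:2].mean(0); w=np.linalg.svd(q[:,:2]-c,full_matrices=False)[2][0]; w*=np.sign(w[0]); t=(q[:,:2]-c)@w
h=c+w*t.min(); 
hd=q[:,:2][(t-t.min()<.065)]; hc=hd.mean(0); hw=np.linalg.svd(hd-hc,full_matrices=False)[2][0]; hw*=np.sign(hw[0])
tip=hc+hw*((hd-hc)@hw).min(); print("len",np.ptp(t),"axis",np.degrees(np.arctan2(w[1],w[0])),"handle axis",np.degrees(np.arctan2(hw[1],hw[0])),"tip",tip,"hc",hc,"origin",tip+.08*hw,"z",np.median(q[:,2]))
E
python3 at.py .455 -.158
```

```text
-102.65954835043549
[ 241   68   33  137 2530] ((453.54608154296875, -160.74948120117188), (35.32920455932617, 157.207275390625), 79.66059875488281)
len 0.15736865707055078 axis -14.354767377858842 handle axis -14.463294428140111 tip [ 0.378012   -0.13765213] hc [ 0.41197277 -0.14641178] origin [ 0.45547663 -0.15763291] z 0.009392752725179004
z [-0.067  0.028 -0.997] p [ 0.4373 -0.1507  0.2156] jaw -102.5 shift [19.  3. -1.] grip 0.4973260279671314 t 42.5
```

View pics/w_horn.png

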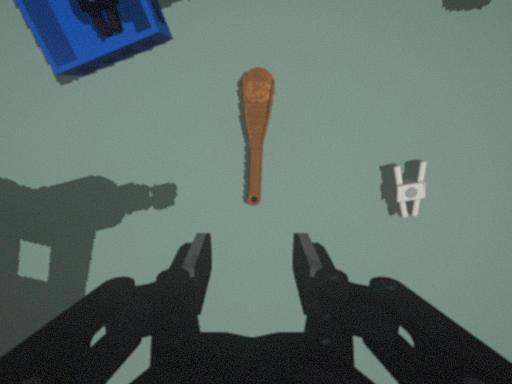

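The horn lies at (255,140) with its handle end at (254,200). I'll remove the tilt first (slow up, fast down), then grasp just behind its middle.

step_arm(steps=[[0,0,-12,1],[0,0,-12,1],[0,0,-12,0],[0,0,-12,0],[0,0,-12,0],[0,0,-12,0],[0,0,-12,0],[0,0,50,0]])

```text
time: 43.3
tool_pos: [0.4447, -0.1543, 0.2668]
tool_rot: [-0.006, 0.992, -0.124, -0.026]
contact_force: [1.9, -0.7, -0.4]
gripper_width: 0.501
```

step_arm(steps=[[0,0,50,0],[0,0,50,0],[0,0,50,0],[0,0,0,0],[0,0,-12,0],[0,0,-12,0],[0,0,-12,0],[0,0,-12,0]])

```text
time: 44.1
tool_pos: [0.4423, -0.1538, 0.1722]
tool_rot: [-0.005, 0.992, -0.124, -0.022]
contact_force: [0.7, -0.3, 0.2]
gripper_width: 0.498
```

step_arm(steps=[[0,0,-12,0],[0,0,-12,0],[0,0,-12,0],[0,0,-12,0],[0,0,-12,0],[0,0,50,0],[0,0,50,0],[0,0,50,0]])

```text
time: 44.9
tool_pos: [0.4523, -0.1596, 0.1056]
tool_rot: [0.002, 0.992, -0.124, -0.004]
contact_force: [1.0, -0.3, -0.7]
gripper_width: 0.504
```

```bash
python3 at.py .440 -.1536
```

```text
z [-0.009 -0.003 -1.   ] p [ 0.4523 -0.1596  0.1056] jaw -104.2 shift [-13.  -3.   0.] grip 0.5041926630669593 t 44.9
```

step_arm(steps=[[-4,-1,10,0],[-4,-1,14,0],[-4,-1,14,0],[0,0,14,0],[0,0,14,0],[0,0,10,0],[0,0,5,0]])

```text
time: 45.6
tool_pos: [0.4396, -0.1534, 0.0211]
tool_rot: [0.002, 0.992, -0.124, -0.005]
contact_force: [1.0, -0.7, -0.2]
gripper_width: 0.5
```

```bash
python3 at.py .440 -.1536
```

```text
z [-0.01  -0.003 -1.   ] p [ 0.4396 -0.1534  0.0211] jaw -104.2 shift [ 0.  0. -0.] grip 0.49963151088754854 t 45.6
```

step_arm(steps=[[0,0,8,0],[0,0,6,0],[0,0,3,0]], claw=40)

```text
time: 45.9
tool_pos: [0.4409, -0.1542, 0.004]
tool_rot: [0.002, 0.992, -0.124, -0.004]
contact_force: [0.4, 0.5, 0.4]
gripper_width: 0.401
```

step_arm(steps=[[0,0,0.5,0],[0,0,0.5,0],[0,0,0.5,0],[0,0,0.5,0],[0,0,0.5,0]], claw=0)

```text
time: 46.4
tool_pos: [0.4414, -0.1545, 0.0033]
tool_rot: [0.002, 0.992, -0.124, -0.004]
contact_force: [-3.0, 2.4, 5.6]
gripper_width: 0.167
```

```bash
python3 at.py .440 -.1536
```

```text
z [-0.009 -0.004 -1.   ] p [ 0.4414 -0.1545  0.0033] jaw -104.2 shift [-2. -1.  0.] grip 0.16708528125120342 t 46.4
```

step_arm(steps=[[0,0,-10,0],[0,0,-20,0],[0,0,-20,0],[0,0,0,-8],[0,0,0,-8],[0,0,0,-8],[0,0,0,-8],[0,0,0,-8]])

```text
time: 47.2
tool_pos: [0.4437, -0.1552, 0.0591]
tool_rot: [0.004, 0.972, 0.236, -0.001]
contact_force: [-0.5, 1.0, -0.8]
gripper_width: 0.165
```

step_arm(steps=[[0,0,0,-8],[0,0,0,-8],[0,0,0,-8],[0,0,0,-8],[0,0,0,-8],[0,0,0,-8],[0,0,0,-8],[0,0,0,-8]])

```text
time: 48.0
tool_pos: [0.4458, -0.1563, 0.0632]
tool_rot: [0.008, 0.681, 0.732, -0.002]
contact_force: [-0.3, -0.5, -0.5]
gripper_width: 0.16
```

```bash
python3 at.py .5153 -.0457
```

```text
z [ 0.009 -0.013 -1.   ] p [ 0.4458 -0.1563  0.0632] jaw 4.1 shift [105.  77.  -1.] grip 0.15973761623692076 t 48.0
```

step_arm(steps=[[13,11,0,-1.3],[13,11,0,-1.3],[13,11,0,0],[13,11,0,0],[13,11,0,0],[13,11,0,0],[11,9,0,0],[0,0,5,0]])

```text
time: 48.8
tool_pos: [0.5159, -0.0575, 0.0624]
tool_rot: [0.013, 0.664, 0.748, 0.0]
contact_force: [0.2, -0.5, -1.1]
gripper_width: 0.158
```

```bash
python3 at.py .517 -.0601
```

```text
z [ 0.02  -0.017 -1.   ] p [ 0.5159 -0.0575  0.0624] jaw 6.9 shift [-3.  1.  0.] grip 0.1577067838693518 t 48.8
```

step_arm(steps=[[-1,0,12,0],[-1,0,12,0],[0,0,12,0],[0,0,10,0],[0,0,6,0],[0,0,3,0],[0,0,2,0]])

```text
time: 49.5
tool_pos: [0.5151, -0.0621, 0.0033]
tool_rot: [0.009, 0.665, 0.747, -0.002]
contact_force: [-11.1, 3.2, 21.1]
gripper_width: 0.169
```

step_arm(steps=[[0,0,1.5,0],[0,0,1.5,0]])

```text
time: 49.7
tool_pos: [0.5151, -0.0621, 0.0033]
tool_rot: [0.007, 0.665, 0.747, -0.003]
contact_force: [-6.7, 2.2, 12.4]
gripper_width: 0.163
```

Contact made; opening a little (below the basket gap), lifting away, and checking everything.

step_arm(steps=[[0,0,0,0],[0,0,0,0],[0,0,0,0],[0,0,-10,0],[0,0,-30,0],[0,0,-40,0],[0,-20,-40,0],[0,-20,-40,0]], claw=45)

```text
time: 50.5
tool_pos: [0.4701, -0.064, 0.1628]
tool_rot: [0.001, 0.665, 0.747, -0.006]
contact_force: [1.4, 0.4, -0.9]
gripper_width: 0.449
```

step_arm(steps=[[0,-40,-20,0],[0,-40,-10,0],[0,-20,0,0],[0,0,0,0],[0,0,0,0]])

```text
time: 51.0
tool_pos: [0.3712, -0.0771, 0.2065]
tool_rot: [0.012, 0.665, 0.747, -0.002]
contact_force: [0.5, 0.6, 0.3]
gripper_width: 0.449
```

```bash
cat > chk.py <<'E'
from h import *
T=pose();print(T[:3,3],state()['time'])
B=np.array([.632,-.032]);a=np.radians(6.7);Rb=np.array([[np.cos(a),-np.sin(a)],[np.sin(a),np.cos(a)]])
for cam in ("top","wrist"):
    im,hsv,p=cloud(cam,"end_"+cam); z=p[...,2]; H,S,V=[hsv[...,i].astype(int) for i in range(3)]
    def near(x,y,r,lo,hi): return (z>lo)&(z<hi)&(np.hypot(p[...,0]-x,p[...,1]-y)<r)
    print("==",cam)
    for n,m in [("cap",near(.6417,-.1316,.05,.165,.195)),("planter rim",near(.656,-.233,.05,.066,.09)),("saucer",near(.656,-.233,.062,.004,.02)&(H<15)&(S>80)),("tin",near(.605,.18,.06,.06,.08)),("brush",near(.6135,-.43,.1,.03,.06))]:
        q=p[m]
        if len(q)>8: print(n,circ(q[:,:2]),"z",np.round(np.median(q[:,2]),4),len(q))
    m=near(.515,-.046,.12,.005,.03)&(H<25)&(S>90); k,l,st,_=cv2.connectedComponentsWithStats(m.astype(np.uint8))
    if k>1:
        q=p[l==1+np.argmax(st[1:,4])]; r=cv2.minAreaRect(np.float32(q[:,:2]*1000)); c=q[:,:2].mean(0); w=np.linalg.svd(q[:,:2]-c,full_matrices=False)[2][0]
        t=(q[:,:2]-c)@w; mid=c+w*(t.min()+t.max())/2; print("horn",r,"axis",np.degrees(np.arctan2(w[1],w[0]))%180,"in basket",(mid-B)@Rb,"z",np.percentile(q[:,2],[5,50,95]),len(q))
E
python3 chk.py
```

```text
[ 0.37116195 -0.07711574  0.20651253] 51.0
== top
cap (array([ 0.6405, -0.1275]), 0.0198) z 0.1818 233
planter rim (array([ 0.6556, -0.2319]), 0.0322) z 0.0757 151
saucer (array([ 0.655 , -0.2323]), 0.0542) z 0.0084 529
tin (array([0.605, 0.18 ]), 0.0384) z 0.0676 603
brush (array([ 0.614 , -0.4266]), 0.0747) z 0.0495 881
horn ((507.7967834472656, -47.575950622558594), (31.754798889160156, 156.35592651367188), 2.534820795059204) axis 96.65654779383817 in basket [-0.1208522  -0.00151958] z [0.00762562 0.01145545 0.01577502] 400
== wrist
planter rim (array([ 0.6562, -0.2317]), 0.0325) z 0.0722 689
saucer (array([ 0.6566, -0.2228]), 0.0539) z 0.0054 1175
horn ((511.36767578125, -48.65321350097656), (35.57313537597656, 157.90692138671875), 6.522231578826904) axis 96.4957132213135 in basket [-0.12131396 -0.00246485] z [0.00674549 0.00908699 0.01219289] 2588
```

```bash
python3 -c "
import cv2
im=cv2.imread('pics/end_top.png'); cv2.imwrite('pics/end_z.png',cv2.resize(im[100:260,80:430],None,fx=2.28,fy=2.28,interpolation=cv2.INTER_CUBIC))"
```

```text
(no output)
```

View pics/end_z.png

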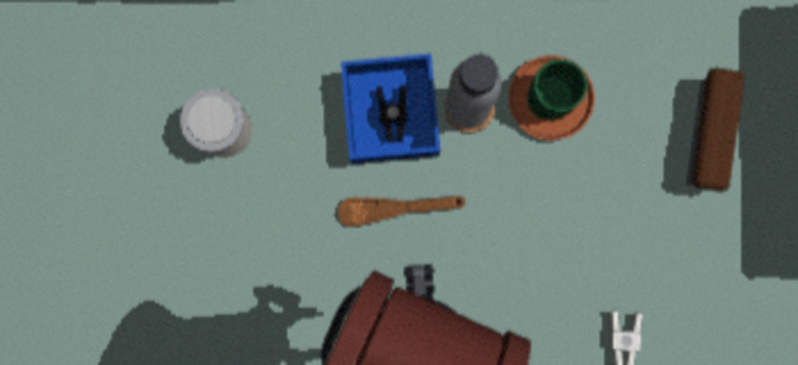

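Final view: clip in the basket (392,112), bottle on the coaster (475,90), planter in the saucer (557,88), and the horn in front with its handle at (460,202) on the saucer side. The arm is clear, so I'm handing in.

```bash
python3 -c "
from plant import *
print(job_done())"
```

```text
the job is handed in; nothing more can be done
None
```

The row is back in order and I handed the job in at about 51 s of the 131 s allowed; the hand-in gives no verdict.

Last checks, from the top and wrist cameras:

| Item | Result | Limit |
|---|---|---|
| Planter to saucer centre | about 1 mm off | 12 mm |
| Bottle to coaster centre | about 2.5 mm off (wrist) or 4 mm (top), top at 0.18 m | 12 mm |
| Coaster | about 100 mm from both basket and saucer, within about 3 mm of the row line | under 120 mm, 15 mm |
| Clip | inside the basket | in the basket |
| Horn | flat, 121 mm in front of the basket's centre, 2 mm off centre, parallel to under 0.01 rad, handle on the saucer side | 90–145 mm, 20 mm, 0.2 rad |
| Tin and brush | where they started, within 2 mm | 30 mm |

- **Disagreements:** the last wrist view put the saucer 9 mm off in y because the planter partly hid it; the top view and earlier looks agree with each other, so I used those. The coaster's position was measured before the bottle went on it, since the bottle now hides most of it; the final top view shows it still in place.
- **During the work:** the tool tilted by up to 4° as small errors built up from move to move. I took most of it out with fast and slow vertical moves. One light touch on the table while reaching for the coaster read about 40 N on the fingers.

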